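# Centre the reference plate in the floating nest and start the read

## Robot

A 7-joint arm with a two-finger parallel gripper is mounted at the origin on the work surface. World frame = base frame: x ahead of the robot, y to its left, z up, the work surface at z = 0. Lengths are in mm, angles in rad, forces in N, time in s.
With the tool pointing down it reaches from about 400 to 900 mm from the base axis. Payload 5.5 kg.
Tool frame: the origin (TCP) lies at the very end of the fingers, on their centre line; the grasp point (between the pads) lies behind it (r.hold_point_z is the x of the grasp point in the tool frame, in mm); x points along the fingers, y is the direction in which the jaws open and shut, and the axes are right-handed (so a half turn about x gives the same grasp; the last joint's range is limited). The gripper opens to 92 mm and grips with 3 to 60 N. Pads are 19 mm wide; open, the fingers measure 130 mm over their backs; the gripper's body (75 mm by 190 mm) begins 47 mm behind the grasp point.
Start: joints at [1.523, 0.501, -0.427, 1.55, 0.221, 1.138, -0.21], TCP at [198.817, -618.847, 226.729] pointing down, gripper open.
Joint ranges: [-2.88, 2.88], [-0.31, 2.03], [-1.54, 1.56], [0.2, 2.42], [-1.41, 4.55], [0.19, 2.02], [-2.57, 2.57]. Speed limits (rad/s): [2.57, 2.57, 3.14, 3.14, 3.14, 3.14, 3.14].

## Interface

Orientations are given as a rotation vector (axis times angle).
In Python, from rig import r gives the robot as it stands. The module is installed in compiled form; this text tells all that it offers.
- The arm moves only by the tool jog_arm, never from a script. Its argument "steps" is text: rows parted by semicolons, each of 7 numbers parted by spaces: the shift along the tool's x, y, z in cm, then the turn, a rotation vector about the tool's x, y, z in rad, then the finger opening in cm, from 0 to 9.18. A call has 1 to 5 rows; each row shifts and turns the commanded pose from where the row before left it, along the tool's axes as they then stand; what a row does not reach is not made up. A row lasts 1/10 s, in which the tool goes at most 50 mm and 8.59 degrees, less where a joint would pass 70% of its speed; a pose out of reach is approached as far as the arm can. A call is refused whole if a number of a shift passes 5 or a number of a turn 0.15, either way. A call with a gripper value outside its range is refused whole. The fingers move at their own pace and stop on an object; "newtons" is the grip in N (left out, the last holds). Time passes only in rows, so rows that do not move let the fingers close. It gives the time, the measured TCP pose, the force and the opening at its end, in the units of the state.
- r.observe(): the state, without advancing time (a new reading comes with each control period).
- r.capture(name): name is "side" or "top"; returns (picture, depth): 384x512x3 uint8, red, green, blue; 384x512 float32, mm along the optical axis (not along the pixel's ray), 0 where there is no reading.
- r.get_calibration(name): a dict with "vfov" (degrees; the focal length in pixels is half the picture's height over the tangent of half this angle, whatever the lens; pixels are square), "cx", "cy" (the principal point, pixels), "R" (3x3) and "t" (3): a world point X has camera coordinates R X + t. Camera axes: x right, y down, z forward; pixel columns grow to the right and rows downward; lengths in mm; the calibration is good to about 2 mm. A picture is of the moment at which its call begins. get_calibration takes no time and is no camera call.
- r.close_job(): hands the job in, once; it reports no verdict.
The state is a dict: "time_s": time; "joints": joint angles; "joint_velocities": joint speeds; "tau": joint torques, N m; "tcp_pos": TCP position; "ee_rot": TCP orientation; "ft_force": force on the tool from outside, world axes, zero at the start; "torque": the same for the moment, N m; "gripper_width": finger opening in mm.
Only numpy, scipy, OpenCV 4.12 (cv2) and the standard library are available. Lean on these libraries where they do the work, as an engineer would, in place of code of your own. Each camera call takes 0.05 s, during which the arm holds its last target.

## Task

Slide the aluminium reference plate along its spring-floating nest with gentle taps of the closed fingers (never more than 10 N): first tap its blue end until, left alone, its black line stands about 5 mm past the red mark, then tap the white end to trim it back until the black line sits on the red mark. Then press the green start button and let it go. Never grip or lift the plate, never push so hard that the floating platen runs towards its end stops, and leave the other things where they are.

Things in the scene. Friction and masses are not known exactly. Their poses are not given: they have to be found in the camera images.
- nest: fixed grey housing on the table, 150 (x) x 280 (y) x 22 mm high; origin at the centre of its underside; its y is the direction in which platen and plate slide. It may be turned by up to 0.4 rad
- platen (a joint): displacement (m) of the floating platen along the nest's y, 0 at rest; end stops at +-0.020. A spring of 350 N/m (damping 10 N s/m) centres it. Friction under the plate, when the plate is pushed, drags the platen along some 5 to 14 mm (mass and friction are unknown) before the plate slips on it; it springs back as the fingers leave
- mark (a point): on the floating platen and moving with it: centre of its top face, 36 mm above the table, in the red line that crosses platen and rails; axes as the nest's. The platen is 97 x 210 mm, open at both ends, with two black rails along y, 73 mm apart and 14 mm high above that face
- plate: loose aluminium reference plate, 70 (x) x 100 (y) x 20 mm high, about 0.5 kg, lying between the rails with 1.5 mm play each side; origin at the centre of its underside, right below the black line across its top; blue stripe at its +y end, white stripe at its -y end. Starts 18 to 40 mm off the mark towards +y. Met faster than about 30 mm/s it takes too hard a knock
- start_box: fixed white box 80 x 100 x 30 mm with the green start button on top, upright; origin at the centre of its underside
- start_top (a point): centre of the top of the green button (32 mm across), about 52 mm above the table when up
- start (a joint): travel of the green button (m): 0 up, 0.006 fully down; a spring, about 5 N fully down, returns it
- tube_rack: loose white rack of blue-capped tubes, 82 x 106 x 90 mm, origin under its centre; leave alone
- spare_plate: another aluminium plate, with orange ends, 70 x 100 x 20 mm, lying on the table; leave alone
- reagent_a: white bottle with yellow cap, 44 mm across, 85 mm high; leave alone
- reagent_b: amber bottle with red cap, 44 mm across, 85 mm high; leave alone
- tip_box: blue and white pipette tip box 80 x 115 x 54 mm; leave alone
- vial: small amber vial, 24 mm across, 42 mm high; leave alone

How it is judged:
By the outcome, as a careful person would: the job done as asked, in the order asked, and still so for the second after the job is handed in, with the robot touching nothing.
It also fails if it takes over 72 s, if anything falls off the work surface, if the arm or the gripper's body presses on something with over 40 N, if the wrist force passes 120 N, or if a joint passes its speed limit or range.

## Working session

There is one attempt and no reset: what is moved stays moved. The work goes in short steps, Python scripts to look and compute and a tool call to move; the robot and the scene stay as the last step left them, time stands still between calls to the robot, and variables do not carry over. Pictures are saved under pics/ and viewed, and the job is handed in when it is done.

Besides the shell and the picture viewer there is one more tool, called after "Emit:" as name(argument=value, ...) on one line, values as JSON. jog_arm: Moves the arm, as the interface text tells. Its arguments: {"type":"object","properties":{"steps":{"type":"string"},"newtons":{"type":"number"}},"required":["steps"]}

```bash
mkdir -p pics; python3 - <<'E'
from rig import r
import cv2,numpy as np
s=r.observe()
for k,v in s.items(): print(k,np.round(v,3))
print(r.hold_point_z)
for n in("side","top"):
    p,d=r.capture(n); cv2.imwrite(f"pics/{n}0.png",p[:,:,::-1]); np.savez(f"{n}0.npz",p=p,d=d)
    print(n,r.get_calibration(n))
E
```

```text
time_s 0.0
joints [ 1.523  0.502 -0.427  1.551  0.221  1.138 -0.21 ]
joint_velocities [ 0.     0.001 -0.     0.     0.     0.001  0.001]
tau [ 0.0000e+00 -5.6660e+01 -5.8170e+00 -2.7911e+01 -6.9000e-02  3.1000e-02
  0.0000e+00]
tcp_pos [ 198.481 -618.22   225.679]
ee_rot [ 2.054  0.324 -2.055]
ft_force [ 0.382 -1.24  -0.298]
torque [-0.007  0.008 -0.005]
gripper_width 91.746
-18.8
side {'vfov': 44.963460507654816, 'cx': 259.6830112856297, 'cy': 186.14820804082635, 'R': array([[ 0.99983635,  0.00979983,  0.01520616],
       [ 0.01746581, -0.74189667, -0.67028671],
       [ 0.0047127 ,  0.67044261, -0.74194643]]), 't': array([-573.72845006,   31.95172136, 1521.93413088])}
top {'vfov': 55.242672788072746, 'cx': 254.29949692804985, 'cy': 192.269559481375, 'R': array([[ 0.08935655, -0.995991  ,  0.00416279],
       [-0.97378206, -0.08824037, -0.20967151],
       [ 0.20919826,  0.01468187, -0.97776302]]), 't': array([-55.15189836, 612.72465442, 985.89694288])}
```

View pics/side0.png

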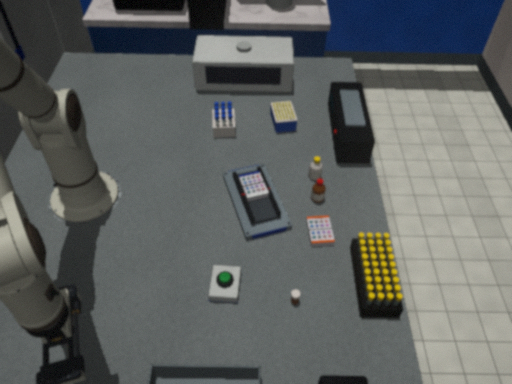

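View pics/top0.png

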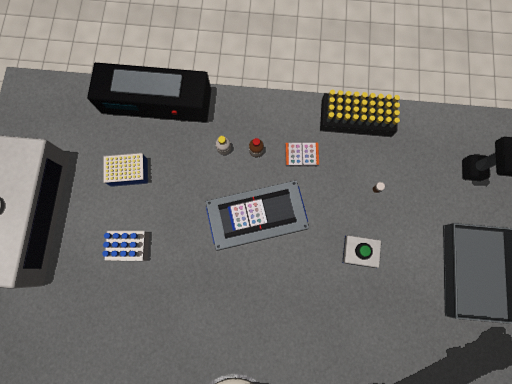

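The top view shows the nest near (257,214), with the plate at its left (blue) end at (249,213). The start box is at (363,251).

```bash
python3 - <<'E'
import cv2,numpy as np
p=np.load("top0.npz")['p'][:,:,::-1]
cv2.imwrite("pics/topz.png",cv2.resize(p[175:255,200:315],None,fx=6.9,fy=6.9,interpolation=cv2.INTER_CUBIC))
p=np.load("side0.npz")['p'][:,:,::-1]
cv2.imwrite("pics/sidez.png",cv2.resize(p[155:245,210:330],None,fx=6.6,fy=6.6,interpolation=cv2.INTER_CUBIC))
E
```

```text
(no output)
```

View pics/topz.png

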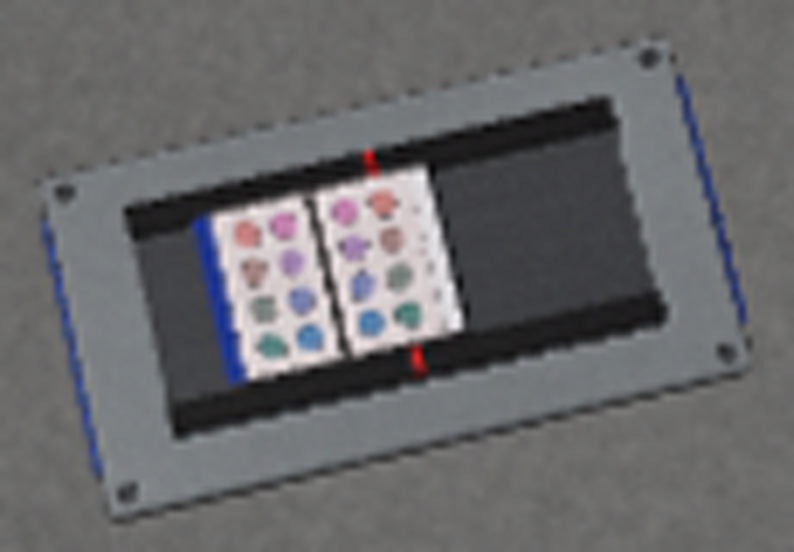

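View pics/sidez.png

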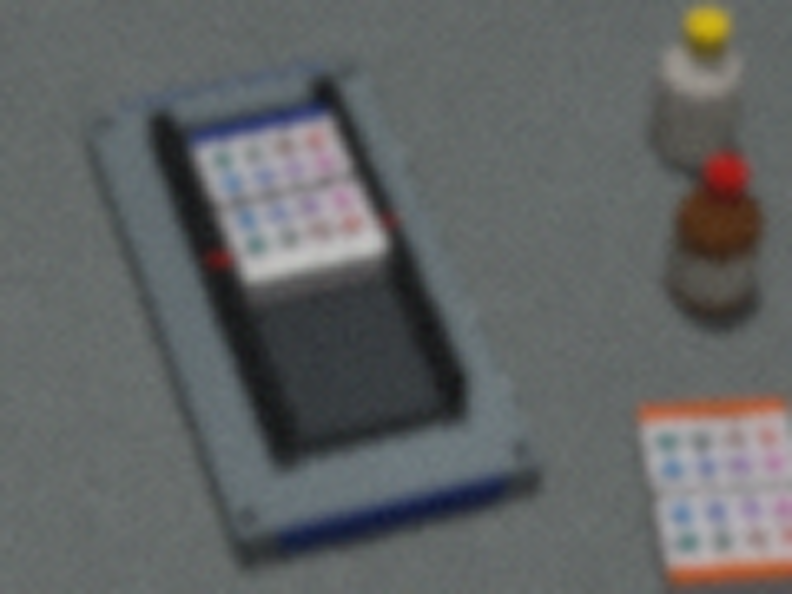

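```bash
cat > h.py <<'E'
import numpy as np,cv2
from rig import r
def cal(n):
    c=r.get_calibration(n); f=192/np.tan(np.radians(c['vfov'])/2)
    return f,c['cx'],c['cy'],np.array(c['R']),np.array(c['t'])
def proj(n,X):
    f,cx,cy,R,t=cal(n); C=np.asarray(X,float)@R.T+t
    return np.stack([f*C[...,0]/C[...,2]+cx,f*C[...,1]/C[...,2]+cy],-1)
def plane(n,uv,z):
    f,cx,cy,R,t=cal(n); uv=np.asarray(uv,float)
    d=np.stack([(uv[...,0]-cx)/f,(uv[...,1]-cy)/f,np.ones(uv.shape[:-1])],-1)@R
    o=-R.T@t; return o+d*((z-o[2])/d[...,2])[...,None]
def cloud(n,d):
    f,cx,cy,R,t=cal(n); v,u=np.mgrid[:384,:512]
    C=np.stack([(u-cx)/f*d,(v-cy)/f*d,d],-1); return (C-t)@R
def red(p,box=None):
    q=p.astype(int); m=(q[...,0]-np.maximum(q[...,1],q[...,2])).clip(0); return m
E
python3 - <<'E'
from h import *
for n in("top","side"):
    z=np.load(n+"0.npz"); p,d=z['p'],z['d']; P=cloud(n,d)
    m=(abs(P[...,2]-22)<7)&(d>0)
    hsv=cv2.cvtColor(p,cv2.COLOR_RGB2HSV)
    cs,_=cv2.findContours(m.astype('uint8'),0,2)
    for c in cs:
        if cv2.contourArea(c)<300: continue
        X=plane(n,c[:,0,:],22)[:,:2]
        print(n,"nest?",cv2.minAreaRect(X.astype('float32')))
    # red
    m=red(p)>40; k,l,s,ce=cv2.connectedComponentsWithStats(m.astype('uint8'))
    for i in range(1,k):
        w=red(p)*(l==i); v,u=np.nonzero(w); ww=w[v,u]; c=np.array([(u*ww).sum(),(v*ww).sum()])/ww.sum()
        print("red",c.round(2),s[i,4],plane(n,c,50).round(1), P[int(c[1]),int(c[0])].round(1))
    # green
    m=((hsv[...,0]>45)&(hsv[...,0]<85)&(hsv[...,1]>150)).astype('uint8'); k,l,s,ce=cv2.connectedComponentsWithStats(m)
    for i in range(1,k):
        if s[i,4]>15: print("green",ce[i],s[i],plane(n,ce[i],52),np.median(P[l==i],0))
    # start box, plate table height check
    print("table z",np.median(P[...,2][200:300,200:330]))
E
```

```text
top nest? ((558.791259765625, -12.109100341796875), (149.814208984375, 283.0925598144531), 18.35590934753418)
top nest? ((756.8761596679688, -133.81065368652344), (70.29608154296875, 99.20655822753906), 5.212256908416748)
red [173.84 111.38] 17 [847.4 267.   50. ] [835.9 261.9  78.7]
red [255.77 141.21] 50 [774.6   9.9  50. ] [762.4  11.3  84.9]
red [250. 143.] 1 [767.4  26.6  50. ] [764.9  26.3  57.1]
red [286.86 153.51] 66 [744.6 -85.6  50. ] [755.5 -84.8  21.7]
red [316.88 153.06] 69 [ 754.1 -174.5   50. ] [ 764.3 -176.4   20.2]
red [292.11 145.82] 8 [770.  -99.5  50. ] [ 783.4 -101.4   20. ]
red [310.94 145.51] 8 [ 776.1 -155.6   50. ] [ 789.1 -156.8   18.4]
red [251. 147.] 1 [755.2  22.5  50. ] [752.3  22.2  58.3]
red [253.14 198.27] 7 [600.4   2.1  50. ] [601.3   2.6  49.2]
red [254.95 203.96] 9 [584.2  -4.6  50. ] [586.2  -1.7  53.1]
red [235.06 208.38] 11 [566.2  51.2  50. ] [566.5  51.2  54.9]
red [259.86 226.45] 8 [520.6 -24.4  50. ] [521.7 -21.8  49.6]
green [364.94382022 250.51685393] [360 246  11  10  89] [ 479.39723468 -324.16105744   52.        ] [ 479.48079466 -324.67394864   51.24878734]
table z 0.5988120881753503
side nest? ((758.2908325195312, -137.4567413330078), (71.0123519897461, 104.7839126586914), 5.775970935821533)
side nest? ((559.18212890625, -15.946502685546875), (150.54632568359375, 287.9079895019531), 18.309904098510742)
red [334.9  130.61] 11 [843.1 289.2  50. ] [833.3 260.7  77.5]
red [319.51 181.18] 47 [767.9  37.8  50. ] [760.1   6.5  84.6]
red [242.83 193.65] 5 [519.8 -22.   50. ] [517.  -18.1  48.7]
red [317.24 216.58] 57 [ 749.7 -109.5   50. ] [757.  -69.1   2.1]
red [322.74 241.05] 64 [ 759.1 -200.2   50. ] [ 761.7 -180.5   22.5]
green [224.17857143 277.17857143] [219 273  11  10  84] [ 479.3371576  -327.46342173   52.        ] [ 479.21037695 -327.34212842   51.90880624]
table z 1.1606023009041069
```

```bash
cat >> h.py <<'E'
YAW=0.3204; EX=np.array([np.cos(YAW),np.sin(YAW),0]); EY=np.array([-np.sin(YAW),np.cos(YAW),0]); O=np.array([559.8,-11.6,0])
def prof(n,img,us,vs,z):
    X=O+us[None,:,None]*EX+vs[:,None,None]*EY+np.array([0,0,z]); uv=proj(n,X).astype('float32')
    return cv2.remap(img.astype('float32'),uv[...,0],uv[...,1],cv2.INTER_LINEAR)
def cen(v,w,i,h):
    s=abs(v-v[i])<=h; return (v[s]*w[s]).sum()/w[s].sum()
def measure(n,p,guess=None,verbose=True):
    vs=np.arange(-130,130,.25); out={}
    R=red(p)
    a=[]
    for us in (np.arange(-47,-38,1.),np.arange(38,47,1.)):
        q=prof(n,R,us,vs,50).mean(1); q[abs(vs)>25]=0
        i=q.argmax(); q=(q-0.1*q[i]).clip(0); a.append(cen(vs,q,i,6))
    out['mark']=np.mean(a); out['mk']=np.round(a,2)
    # plate: saturation-free brightness on gap rows (whole width) 
    g=p.min(-1); q=prof(n,g,np.arange(-30,31,1.),vs,56)
    b=q.mean(1); b=np.median(q,1)
    hi=b>100
    idx=np.nonzero(hi)[0]; lo,hi_=vs[idx[0]],vs[idx[-1]]
    out['whiteedge']=lo; out['blueedge']=hi_
    B=prof(n,p.astype('float32')[...,2]-p.astype('float32')[...,0],np.arange(-30,31,1.),vs,56).mean(1)
    j=B.argmax(); out['bluecentroid']=cen(vs,(B-0.2*B[j]).clip(0),j,7)
    c=(lo+hi_)/2
    bb=q.mean(1); s=abs(vs-c)<15
    ls=[]
    for us in (slice(0,20),slice(20,41),slice(41,61)):
        b2=q[:,us].mean(1); i=np.nonzero(s)[0][b2[s].argmin()]
        base=np.median(b2[abs(vs-c)<12]); base=np.percentile(b2[abs(vs-vs[i])<7],70); ls.append(cen(vs,(base-b2).clip(0),i,4.5))
    out['ln']=np.round(ls,2); out['line']=np.mean(ls); out['off']=out['line']-out['mark']
    if verbose: print(n,{k:np.round(v,2) for k,v in out.items()})
    return out
E
python3 - <<'E'
from h import *
for n in("top","side"):
    p=np.load(n+"0.npz")['p']; measure(n,p)
E
```

```text
top {'mark': np.float64(0.23), 'mk': array([0.22, 0.24]), 'whiteedge': np.float64(-130.0), 'blueedge': np.float64(129.75), 'bluecentroid': np.float64(74.83), 'ln': array([-0.41, 15.1 , -0.64]), 'line': np.float64(4.69), 'off': np.float64(4.46)}
side {'mark': np.float64(1.92), 'mk': array([1.89, 1.95]), 'whiteedge': np.float64(-25.5), 'blueedge': np.float64(72.75), 'bluecentroid': np.float64(77.77), 'ln': array([28.87, 29.69, 29.97]), 'line': np.float64(29.51), 'off': np.float64(27.59)}
```

```bash
python3 - <<'E'
s=open('h.py').read()
a=s.index("    b=q.mean(1); b=np.median"); b=s.index("    B=prof(n,p.ast")
s=s[:a]+s[b:]
s=s.replace("c=(lo+hi_)/2","c=out['bluecentroid']-47.5; w=abs(vs-c+50)<8; bw=q.mean(1)[w]; out['whiteedge']=vs[w][np.abs(np.gradient(bw)).argmax()]").replace("abs(vs-c)<15","abs(vs-c)<5")
open('h.py','w').write(s)
E
python3 - <<'E'
from h import *
for n in("top","side"):
    p=np.load(n+"0.npz")['p']; measure(n,p)
E
```

```text
top {'mark': np.float64(0.23), 'mk': array([0.22, 0.24]), 'bluecentroid': np.float64(74.83), 'whiteedge': np.float64(-21.75), 'ln': array([28.22, 28.23, 28.34]), 'line': np.float64(28.26), 'off': np.float64(28.03)}
side {'mark': np.float64(1.92), 'mk': array([1.89, 1.95]), 'bluecentroid': np.float64(77.77), 'whiteedge': np.float64(-21.5), 'ln': array([28.87, 29.69, 29.97]), 'line': np.float64(29.51), 'off': np.float64(27.59)}
```

```bash
cat >> h.py <<'E'
from scipy.spatial.transform import Rotation as Ro
def st(): 
    s=r.observe(); return s,Ro.from_rotvec(s['ee_rot']).as_matrix(),np.array(s['tcp_pos'])
def nestpos(p): d=p-O; return np.array([d@EX,d@EY,p[2]])
def goal(sign,up=False):
    return np.stack([[0,0,-1],sign*EX,np.cross([0,0,-1],sign*EX)],1)
def delta(target,sign=1,G=None):
    s,R,p=st(); G=goal(sign) if G is None else G
    rv=Ro.from_matrix(R.T@G).as_rotvec()
    print("t",s['time_s'],"pos",p.round(1),"nest",nestpos(p).round(1),"F",np.round(s['ft_force'],2),"w",s['gripper_width'])
    print("shift in current tool (cm)",(R.T@(target-p)/10).round(2),"in goal tool",(G.T@(target-p)/10).round(2),"rot",rv.round(3))
E
python3 - <<'E'
from h import *
s,R,p=st(); print(R.round(3))
T=O+EY*115+[0,0,150]
for sg in(1,-1): delta(T,sg)
E
```

```text
[[-0.     0.306 -0.952]
 [ 0.002 -0.952 -0.306]
 [-1.    -0.002 -0.   ]]
t 0.1 pos [ 198.6 -618.3  225.8] nest [-533.9 -462.1  225.8] F [0.03 0.42 1.26] w 92.0141350181349
shift in current tool (cm) [  7.68 -58.2  -52.84] in goal tool [  7.58  53.39 -57.71] rot [-1.58e+00 -1.00e-03  1.00e-03]
t 0.1 pos [ 198.6 -618.3  225.8] nest [-533.9 -462.1  225.8] F [0.03 0.42 1.26] w 92.0141350181349
shift in current tool (cm) [  7.68 -58.2  -52.84] in goal tool [  7.58 -53.39  57.71] rot [1.561e+00 1.000e-03 1.000e-03]
```

```bash
cat >> h.py <<'E'
def plan(T,n,sign=1):
    s,R,p=st(); G=goal(sign); rv=Ro.from_matrix(R.T@G).as_rotvec()
    st_=(T-p)/n/10; rows=[]
    for i in range(n):
        sh=R.T@st_; rows.append(" ".join("%.2f"%v for v in sh)+" "+" ".join("%.3f"%v for v in rv/n)+" 0")
        R=R@Ro.from_rotvec(rv/n).as_matrix()
    for i in range(0,n,5): print("; ".join(rows[i:i+5]))
E
python3 - <<'E'
from h import *
plan(O+EY*115+[0,0,150],20)
E
```

```text
0.38 -2.91 -2.64 -0.079 -0.000 0.000 0; 0.38 -2.69 -2.86 -0.079 -0.000 0.000 0; 0.38 -2.46 -3.07 -0.079 -0.000 0.000 0; 0.38 -2.21 -3.25 -0.079 -0.000 0.000 0; 0.38 -1.94 -3.42 -0.079 -0.000 0.000 0
0.38 -1.67 -3.56 -0.079 -0.000 0.000 0; 0.38 -1.38 -3.68 -0.079 -0.000 0.000 0; 0.38 -1.09 -3.78 -0.079 -0.000 0.000 0; 0.38 -0.79 -3.85 -0.079 -0.000 0.000 0; 0.38 -0.48 -3.90 -0.079 -0.000 0.000 0
0.38 -0.17 -3.93 -0.079 -0.000 0.000 0; 0.38 0.14 -3.93 -0.079 -0.000 0.000 0; 0.38 0.45 -3.91 -0.079 -0.000 0.000 0; 0.38 0.76 -3.86 -0.079 -0.000 0.000 0; 0.38 1.06 -3.79 -0.079 -0.000 0.000 0
0.38 1.35 -3.69 -0.079 -0.000 0.000 0; 0.38 1.64 -3.57 -0.079 -0.000 0.000 0; 0.38 1.92 -3.43 -0.079 -0.000 0.000 0; 0.38 2.18 -3.27 -0.079 -0.000 0.000 0; 0.38 2.43 -3.09 -0.079 -0.000 0.000 0
```

Emit:
jog_arm(steps="0.4 -2.9 -2.6 -0.08 0 0 0; 0.4 -2.7 -2.9 -0.08 0 0 0; 0.4 -2.5 -3.1 -0.08 0 0 0; 0.4 -2.2 -3.2 -0.08 0 0 0; 0.4 -1.9 -3.4 -0.08 0 0 0", newtons=20)

```text
time_s: 0.6
tcp_pos: [279.7, -438.3, 206.2]
ee_rot: [1.806, 0.674, -1.807]
ft_force: [-0.2, 0.2, 0.3]
gripper_width: 56.1
```

```bash
python3 - <<'E'
from h import *
print(np.round(r.observe()['joints'],2))
plan(O+EY*115+[0,0,150],15)
E
```

```text
[ 1.45  0.31 -0.59  1.89  0.21  1.   -0.09]
0.38 -1.63 -3.57 -0.078 -0.000 0.000 0; 0.38 -1.35 -3.69 -0.078 -0.000 0.000 0; 0.38 -1.06 -3.78 -0.078 -0.000 0.000 0; 0.38 -0.76 -3.85 -0.078 -0.000 0.000 0; 0.38 -0.45 -3.90 -0.078 -0.000 0.000 0
0.38 -0.15 -3.92 -0.078 -0.000 0.000 0; 0.38 0.16 -3.92 -0.078 -0.000 0.000 0; 0.38 0.47 -3.90 -0.078 -0.000 0.000 0; 0.38 0.77 -3.85 -0.078 -0.000 0.000 0; 0.38 1.07 -3.78 -0.078 -0.000 0.000 0
0.38 1.36 -3.68 -0.078 -0.000 0.000 0; 0.37 1.65 -3.56 -0.078 -0.000 0.000 0; 0.37 1.92 -3.42 -0.078 -0.000 0.000 0; 0.37 2.19 -3.26 -0.078 -0.000 0.000 0; 0.37 2.43 -3.08 -0.078 -0.000 0.000 0
```

Emit:
jog_arm(steps="0.4 -1.6 -3.6 -0.08 0 0 0; 0.4 -1.4 -3.7 -0.08 0 0 0; 0.4 -1.1 -3.8 -0.08 0 0 0; 0.4 -0.8 -3.8 -0.08 0 0 0; 0.4 -0.5 -3.9 -0.08 0 0 0")

```text
time_s: 1.1
tcp_pos: [359.9, -259.0, 186.5]
ee_rot: [1.537, 0.957, -1.538]
ft_force: [0.5, -0.4, 0.3]
gripper_width: 16.4
```

```bash
python3 - <<'E'
from h import *
print(np.round(r.observe()['joints'],2))
plan(O+EY*115+[0,0,150],10)
E
```

```text
[ 1.27  0.22 -0.78  2.08  0.2   0.91 -0.08]
0.36 -0.10 -3.92 -0.078 0.000 0.000 0; 0.36 0.20 -3.92 -0.078 0.000 0.000 0; 0.36 0.50 -3.89 -0.078 0.000 0.000 0; 0.36 0.80 -3.84 -0.078 0.000 0.000 0; 0.36 1.10 -3.77 -0.078 0.000 0.000 0
0.36 1.39 -3.67 -0.078 0.000 0.000 0; 0.36 1.67 -3.55 -0.078 0.000 0.000 0; 0.36 1.94 -3.41 -0.078 0.000 0.000 0; 0.36 2.20 -3.25 -0.078 0.000 0.000 0; 0.36 2.45 -3.07 -0.078 0.000 0.000 0
```

Emit:
jog_arm(steps="0.3 -0.1 -3.9 -0.08 0 0 0; 0.3 0.2 -3.9 -0.08 0 0 0; 0.3 0.5 -3.9 -0.08 0 0 0; 0.3 0.8 -3.8 -0.08 0 0 0; 0.3 1.1 -3.8 -0.08 0 0 0")

```text
time_s: 1.6
tcp_pos: [441.3, -81.3, 171.6]
ee_rot: [1.251, 1.181, -1.252]
ft_force: [-0.5, -0.8, 0.4]
gripper_width: 0.9
```

```bash
python3 - <<'E'
from h import *
print(np.round(r.observe()['joints'],2))
plan(O+EY*115+[0,0,150],5)
E
```

```text
[ 0.94  0.3  -0.93  2.08  0.31  0.9  -0.22]
0.43 1.44 -3.66 -0.076 0.000 0.000 0; 0.43 1.71 -3.55 -0.076 0.000 0.000 0; 0.43 1.97 -3.41 -0.076 0.000 0.000 0; 0.43 2.22 -3.25 -0.076 0.000 0.000 0; 0.43 2.46 -3.07 -0.076 0.000 0.000 0
```

Emit:
jog_arm(steps="0.4 1.4 -3.7 -0.076 0 0 0; 0.4 1.7 -3.6 -0.076 0 0 0; 0.4 2 -3.4 -0.076 0 0 0; 0.4 2.2 -3.3 -0.076 0 0 0; 0.4 2.5 -3.1 -0.076 0 0 0")

```text
time_s: 2.1
tcp_pos: [523.7, 99.2, 151.2]
ee_rot: [0.968, 1.345, -0.969]
ft_force: [0.3, -0.5, -0.2]
gripper_width: 0.2
```

```bash
python3 - <<'E'
from h import *
print(np.round(r.observe()['joints'],2))
delta(O+EY*115+[0,0,44])
for n in("top","side"):
    p,d=r.capture(n); cv2.imwrite(f"pics/{n}1.png",cv2.resize(p[130:260,190:340,::-1],None,fx=4,fy=4,interpolation=cv2.INTER_CUBIC))
E
```

```text
[ 0.5   0.53 -0.95  1.9   0.52  0.98 -0.36]
t 2.1 pos [523.7  99.2 151.2] nest [  0.6 116.5 151.2] F [ 0.31 -0.54 -0.17] w 0.1595206710052085
shift in current tool (cm) [10.72 -0.06  0.15] in goal tool [10.72 -0.06  0.15] rot [0.002 0.    0.001]
```

View pics/side1.png

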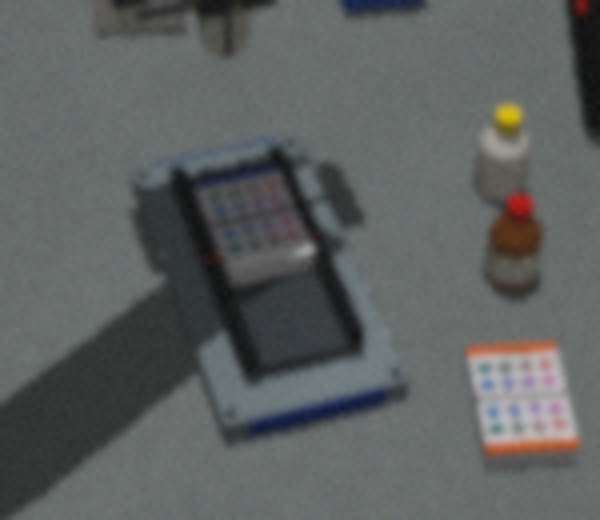

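View pics/top1.png

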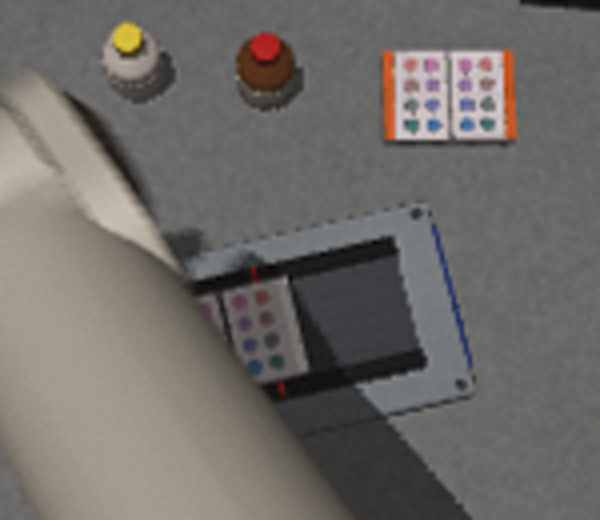

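Emit:
jog_arm(steps="3 0 0 0 0 0 0; 3 0 0 0 0 0 0; 3 0 0 0 0 0 0; 1.2 0 0 0 0 0 0; 0.5 0 0 0 0 0 0")

```text
time_s: 2.7
tcp_pos: [522.4, 97.4, 43.5]
ee_rot: [0.969, 1.346, -0.972]
ft_force: [0.3, 1.4, -0.3]
gripper_width: 0.4
```

```bash
python3 - <<'E'
from h import *
delta(O+EY*90+[0,0,44])
for n in("top","side"):
    p,d=r.capture(n); cv2.imwrite(f"pics/{n}2.png",cv2.resize(p[150:240,200:300,::-1],None,fx=6,fy=6,interpolation=cv2.INTER_CUBIC))
    if n=="side": measure(n,p)
E
```

```text
t 2.7 pos [522.4  97.4  43.5] nest [ -1.2 115.2  43.5] F [ 0.33  1.41 -0.29] w 0.4337988666099272
shift in current tool (cm) [-0.05  0.12  2.52] in goal tool [-0.05  0.12  2.52] rot [-0.001 -0.     0.003]
side {'mark': np.float64(2.05), 'mk': array([2.07, 2.04]), 'bluecentroid': np.float64(76.99), 'whiteedge': np.float64(-22.25), 'ln': array([28.52, 30.37, 29.4 ]), 'line': np.float64(29.43), 'off': np.float64(27.38)}
```

View pics/side2.png

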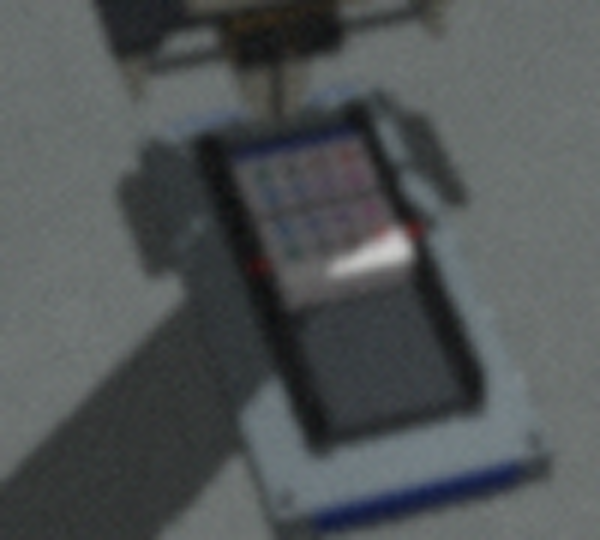

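Emit:
jog_arm(steps="0 0.1 0.4 0 0 0 0; 0 0 0.4 0 0 0 0; 0 0 0.4 0 0 0 0; 0 0 0.3 0 0 0 0; 0 0 0.2 0 0 0 0")

```text
time_s: 3.3
tcp_pos: [530.1, 81.4, 45.0]
ee_rot: [0.971, 1.343, -0.971]
ft_force: [-1.2, 0.3, 0.2]
gripper_width: 0.5
```

Emit:
jog_arm(steps="0 0 0.15 0 0 0 0; 0 0 0.15 0 0 0 0; 0 0 0.15 0 0 0 0; 0 0 0.15 0 0 0 0; 0 0 0.15 0 0 0 0")

```text
time_s: 3.8
tcp_pos: [532.2, 75.0, 44.7]
ee_rot: [0.97, 1.344, -0.97]
ft_force: [0.4, -0.4, -0.1]
gripper_width: -0.0
```

Emit:
jog_arm(steps="0 0 0.15 0 0 0 0; 0 0 0.15 0 0 0 0; 0 0 0.15 0 0 0 0; 0 0 0.15 0 0 0 0; 0 0 0.15 0 0 0 0")

```text
time_s: 4.3
tcp_pos: [534.4, 68.3, 44.7]
ee_rot: [0.97, 1.344, -0.97]
ft_force: [-0.5, 2.3, 0.6]
gripper_width: 0.8
```

```bash
python3 - <<'E'
from h import *
delta(O+EY*90+[0,0,44])
p,d=r.capture("side"); measure("side",p)
cv2.imwrite(f"pics/side3.png",cv2.resize(p[150:240,200:300,::-1],None,fx=6,fy=6,interpolation=cv2.INTER_CUBIC))
E
```

```text
t 4.3 pos [534.4  68.3  44.7] nest [ 1.  83.8 44.7] F [-0.51  2.33  0.59] w 0.8179586878823567
shift in current tool (cm) [ 0.07 -0.1  -0.62] in goal tool [ 0.07 -0.1  -0.62] rot [ 0.    -0.001 -0.   ]
side {'mark': np.float64(-3.42), 'mk': array([-3.29, -3.56]), 'bluecentroid': np.float64(70.81), 'whiteedge': np.float64(-34.5), 'ln': array([25.86, 24.81, 24.32]), 'line': np.float64(25.0), 'off': np.float64(28.42)}
```

View pics/side3.png

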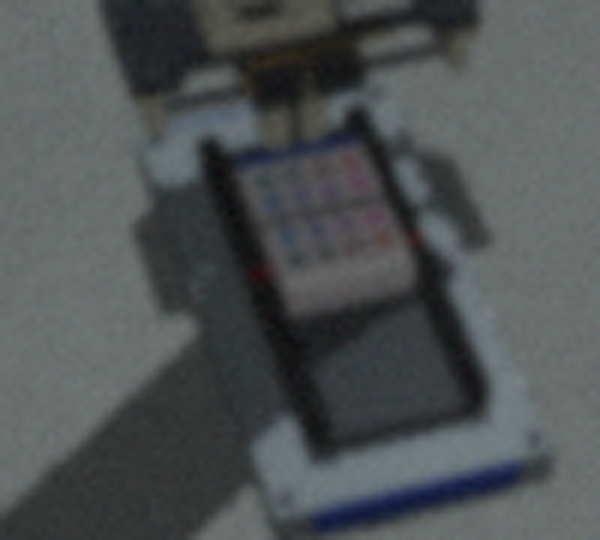

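Emit:
jog_arm(steps="0 0 0.15 0 0 0 0; 0 0 0.15 0 0 0 0; 0 0 0.15 0 0 0 0; 0 0 0.15 0 0 0 0; 0 0 0.15 0 0 0 0")

```text
time_s: 4.85
tcp_pos: [536.9, 60.9, 44.7]
ee_rot: [0.97, 1.344, -0.97]
ft_force: [-1.0, 2.9, -0.9]
gripper_width: 0.2
```

```bash
python3 - <<'E'
from h import *
delta(O+EY*90+[0,0,44])
p,d=r.capture("side"); measure("side",p)
E
```

```text
t 4.85 pos [536.9  60.9  44.7] nest [ 1.1 76.  44.7] F [-1.    2.95 -0.86] w 0.22225161215694927
shift in current tool (cm) [ 0.07 -0.11 -1.4 ] in goal tool [ 0.07 -0.11 -1.4 ] rot [-0. -0. -0.]
side {'mark': np.float64(-7.15), 'mk': array([-7.1 , -7.19]), 'bluecentroid': np.float64(63.29), 'whiteedge': np.float64(-42.0), 'ln': array([17.02, 17.33, 17.  ]), 'line': np.float64(17.12), 'off': np.float64(24.26)}
```

Emit:
jog_arm(steps="0 0 0.2 0 0 0 0; 0 0 0.2 0 0 0 0; 0 0 0.2 0 0 0 0; 0 0 0.2 0 0 0 0; 0 0 0.2 0 0 0 0")

```text
time_s: 5.4
tcp_pos: [540.1, 51.1, 44.7]
ee_rot: [0.97, 1.344, -0.97]
ft_force: [-1.2, 3.2, 0.4]
gripper_width: 0.5
```

Emit:
jog_arm(steps="0 0 0.2 0 0 0 0; 0 0 0.2 0 0 0 0; 0 0 0.2 0 0 0 0; 0 0 0.2 0 0 0 0; 0 0 0.2 0 0 0 0")

```text
time_s: 5.9
tcp_pos: [543.2, 41.6, 44.7]
ee_rot: [0.97, 1.344, -0.97]
ft_force: [-1.1, 1.9, 0.3]
gripper_width: 0.4
```

```bash
python3 - <<'E'
from h import *
delta(O+EY*90+[0,0,44])
p,d=r.capture("side"); measure("side",p)
cv2.imwrite(f"pics/side4.png",cv2.resize(p[150:240,200:300,::-1],None,fx=6,fy=6,interpolation=cv2.INTER_CUBIC))
E
```

```text
t 5.9 pos [543.2  41.6  44.7] nest [ 1.  55.7 44.7] F [-1.14  1.88  0.33] w 0.35431052017364173
shift in current tool (cm) [ 0.07 -0.1  -3.43] in goal tool [ 0.07 -0.1  -3.43] rot [-0.  0. -0.]
side {'mark': np.float64(-7.31), 'mk': array([-7.28, -7.35]), 'bluecentroid': np.float64(43.12), 'whiteedge': np.float64(-62.25), 'ln': array([-2.97, -3.33, -2.97]), 'line': np.float64(-3.09), 'off': np.float64(4.23)}
```

View pics/side4.png

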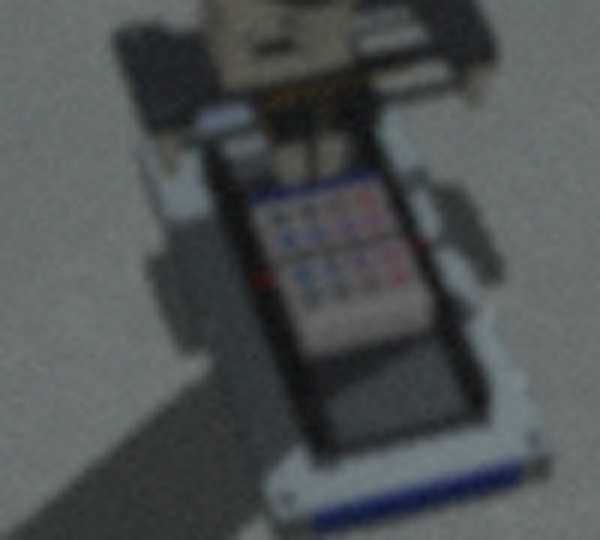

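Emit:
jog_arm(steps="0 0 0.2 0 0 0 0; 0 0 0.2 0 0 0 0; 0 0 0 0 0 0 0; 0 0 -0.2 0 0 0 0; 0 0 -0.2 0 0 0 0")

```text
time_s: 6.45
tcp_pos: [543.2, 41.6, 44.7]
ee_rot: [0.97, 1.343, -0.971]
ft_force: [-0.1, 1.6, -0.3]
gripper_width: 0.5
```

Emit:
jog_arm(steps="0 0 -0.2 0 0 0 0; 0 0 -0.2 0 0 0 0; 0 0 -0.2 0 0 0 0; 0 0 -0.3 0 0 0 0; 0 0 -0.3 0 0 0 0")

```text
time_s: 6.95
tcp_pos: [539.5, 53.1, 44.8]
ee_rot: [0.97, 1.343, -0.971]
ft_force: [-0.9, -0.3, -0.2]
gripper_width: 0.7
```

```bash
python3 - <<'E'
from h import *
delta(O+EY*90+[0,0,44])
for i in range(2):
    p,d=r.capture("side"); measure("side",p)
cv2.imwrite(f"pics/side5.png",cv2.resize(p[150:240,200:300,::-1],None,fx=6,fy=6,interpolation=cv2.INTER_CUBIC))
E
```

```text
t 6.95 pos [539.5  53.1  44.8] nest [ 1.1 67.8 44.8] F [-0.92 -0.33 -0.21] w 0.6708499193281728
shift in current tool (cm) [ 0.08 -0.11 -2.22] in goal tool [ 0.08 -0.11 -2.22] rot [-0.001  0.    -0.   ]
side {'mark': np.float64(1.12), 'mk': array([1.3 , 0.93]), 'bluecentroid': np.float64(47.67), 'whiteedge': np.float64(-50.5), 'ln': array([1.43, 1.8 , 1.04]), 'line': np.float64(1.43), 'off': np.float64(0.31)}
side {'mark': np.float64(0.72), 'mk': array([1.26, 0.17]), 'bluecentroid': np.float64(47.61), 'whiteedge': np.float64(-57.75), 'ln': array([1.12, 0.84, 0.79]), 'line': np.float64(0.92), 'off': np.float64(0.2)}
```

View pics/side5.png

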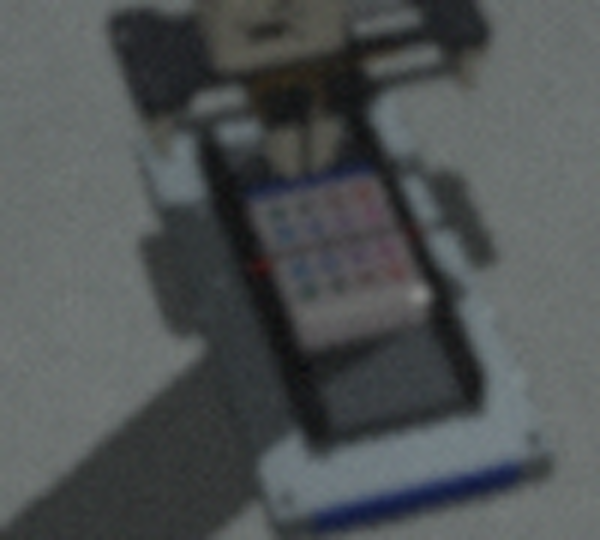

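Emit:
jog_arm(steps="0 0 0.15 0 0 0 0; 0 0 0.15 0 0 0 0; 0 0 0.15 0 0 0 0; 0 0 0.15 0 0 0 0; 0 0 0.15 0 0 0 0")

```text
time_s: 7.55
tcp_pos: [541.8, 45.8, 44.7]
ee_rot: [0.97, 1.344, -0.971]
ft_force: [0.4, -0.0, 0.4]
gripper_width: 0.2
```

Emit:
jog_arm(steps="0 0 0.15 0 0 0 0; 0 0 0.15 0 0 0 0; 0 0 0.15 0 0 0 0; 0 0 0.15 0 0 0 0; 0 0 0.15 0 0 0 0")

```text
time_s: 8.05
tcp_pos: [543.9, 39.4, 44.7]
ee_rot: [0.97, 1.344, -0.97]
ft_force: [-1.7, 2.6, 0.7]
gripper_width: 0.4
```

```bash
python3 - <<'E'
from h import *
delta(O+EY*46.7+[0,0,44])
p,d=r.capture("side"); measure("side",p)
E
```

```text
t 8.05 pos [543.9  39.4  44.7] nest [ 1.  53.4 44.7] F [-1.74  2.55  0.66] w 0.3684802781051717
shift in current tool (cm) [ 0.07 -0.1   0.67] in goal tool [ 0.07 -0.1   0.67] rot [ 0.    -0.001  0.   ]
side {'mark': np.float64(-5.74), 'mk': array([-5.66, -5.81]), 'bluecentroid': np.float64(40.68), 'whiteedge': np.float64(-64.75), 'ln': array([-5.73, -5.73, -5.94]), 'line': np.float64(-5.8), 'off': np.float64(-0.06)}
```

Emit:
jog_arm(steps="0 0 0.17 0 0 0 0; 0 0 0.17 0 0 0 0; 0 0 0.17 0 0 0 0; 0 0 0.15 0 0 0 0; 0 0 0 0 0 0 0")

```text
time_s: 8.6
tcp_pos: [546.4, 32.4, 44.7]
ee_rot: [0.971, 1.343, -0.971]
ft_force: [-1.1, 3.0, -0.6]
gripper_width: 0.6
```

```bash
python3 - <<'E'
from h import *
delta(O+EY*46.7+[0,0,44])
p,d=r.capture("side"); measure("side",p)
E
```

```text
t 8.6 pos [546.4  32.4  44.7] nest [ 1.1 46.  44.7] F [-1.09  2.95 -0.65] w 0.6400448306032678
shift in current tool (cm) [ 0.07 -0.11 -0.07] in goal tool [ 0.07 -0.11 -0.07] rot [-0.001  0.    -0.   ]
side {'mark': np.float64(-7.85), 'mk': array([-7.55, -8.14]), 'bluecentroid': np.float64(33.06), 'whiteedge': np.float64(-72.25), 'ln': array([-13.77, -13.68, -12.99]), 'line': np.float64(-13.48), 'off': np.float64(-5.64)}
```

Emit:
jog_arm(steps="0 0 -0.2 0 0 0 0; 0 0 -0.2 0 0 0 0; 0 0 -0.2 0 0 0 0; 0 0 -0.2 0 0 0 0; 0 0 -0.2 0 0 0 0")

```text
time_s: 9.15
tcp_pos: [543.2, 41.6, 44.8]
ee_rot: [0.97, 1.343, -0.971]
ft_force: [-0.8, -0.3, -0.2]
gripper_width: 0.4
```

Emit:
jog_arm(steps="0 0 -0.3 0 0 0 0; 0 0 -0.5 0 0 0 0; 0 0 -0.5 0 0 0 0; -1 0 0 0 0 0 0; -2 0 0 0 0 0 0")

```text
time_s: 9.65
tcp_pos: [537.7, 54.7, 74.4]
ee_rot: [0.968, 1.346, -0.971]
ft_force: [-0.1, 0.8, 0.1]
gripper_width: 0.2
```

```bash
python3 - <<'E'
from h import *
delta(O+EY*46.7+[0,0,44])
p,d=r.capture("side"); measure("side",p)
E
```

```text
t 9.65 pos [537.7  54.7  74.4] nest [-0.1 69.9 74.4] F [-0.14  0.78  0.08] w 0.2386229791783927
shift in current tool (cm) [3.04 0.02 2.32] in goal tool [3.04 0.01 2.32] rot [ 0.001 -0.001  0.003]
side {'mark': np.float64(1.5), 'mk': array([1.77, 1.23]), 'bluecentroid': np.float64(43.08), 'whiteedge': np.float64(-56.25), 'ln': array([-4.45, -3.44, -3.59]), 'line': np.float64(-3.83), 'off': np.float64(-5.33)}
```

Emit:
jog_arm(steps="-3 0 0 0 0 0 0; -1.5 0 2 0 0 0 0; 0 0 3.5 0 0 0 0; 0 0 3.5 0 0 0 0; 0 0 3.5 0 0 0 0")

```text
time_s: 10.2
tcp_pos: [579.0, -65.5, 120.8]
ee_rot: [0.97, 1.342, -0.97]
ft_force: [1.0, -0.5, -0.0]
gripper_width: 0.7
```

Emit:
jog_arm(steps="0 0 2 0 0 0 0; 0 0 1 0 0 0 0; 0 0 0 0 0 0 0")

```text
time_s: 10.5
tcp_pos: [588.0, -94.0, 119.9]
ee_rot: [0.972, 1.342, -0.972]
ft_force: [0.6, 0.9, -0.4]
gripper_width: 0.8
```

```bash
python3 - <<'E'
from h import *
delta(O-EY*82+[0,0,44])
for n in ("side","top"):
    p,d=r.capture(n)
    cv2.imwrite(f"pics/{n}6.png",cv2.resize(p[150:250,190:320,::-1],None,fx=6,fy=6,interpolation=cv2.INTER_CUBIC))
    measure(n,p)
E
```

```text
t 10.5 pos [588.  -94.  119.9] nest [  0.8 -87.1 119.9] F [ 0.6   0.89 -0.35] w 0.7756851137251918
shift in current tool (cm) [ 7.59 -0.08 -0.51] in goal tool [ 7.59 -0.08 -0.51] rot [-0.003  0.    -0.   ]
side {'mark': np.float64(11.89), 'mk': array([ 1.06, 22.71]), 'bluecentroid': np.float64(-16.79), 'whiteedge': np.float64(-122.25), 'ln': array([-71.39, -71.35, -71.37]), 'line': np.float64(-71.37), 'off': np.float64(-83.26)}
top {'mark': np.float64(0.23), 'mk': array([0.21, 0.24]), 'bluecentroid': np.float64(41.02), 'whiteedge': np.float64(-55.5), 'ln': array([-5.5 , -5.73, -5.46]), 'line': np.float64(-5.56), 'off': np.float64(-5.79)}
```

View pics/side6.png

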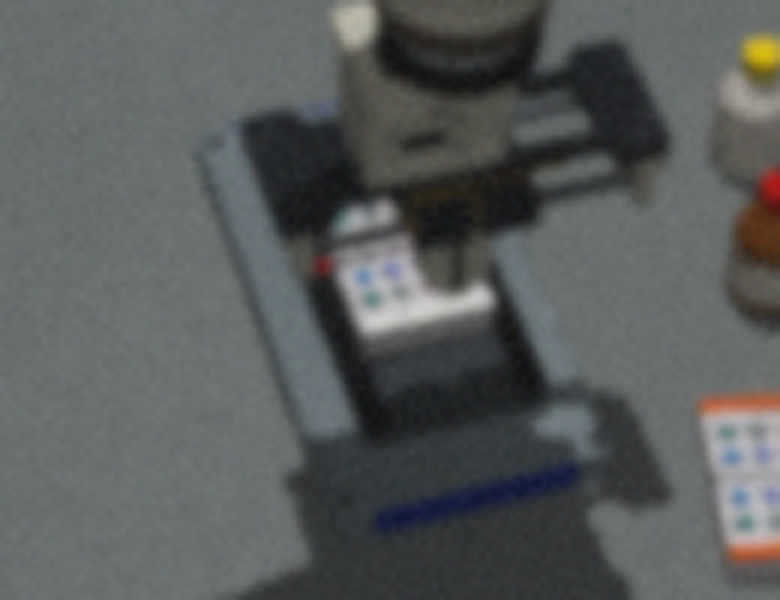

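View pics/top6.png

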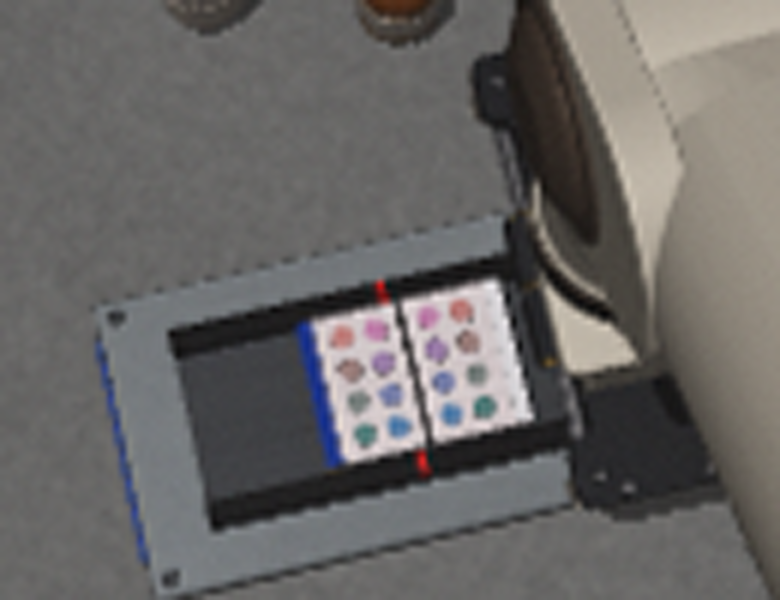

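Emit:
jog_arm(steps="2.5 0 0 0 0 0 0; 2.5 0 0 0 0 0 0; 1.5 0 0 0 0 0 0; 0.8 0 0 0 0 0 0; 0.3 0 0 0 0 0 0")

```text
time_s: 11.1
tcp_pos: [587.4, -91.5, 43.3]
ee_rot: [0.969, 1.345, -0.969]
ft_force: [-0.4, -0.2, 0.3]
gripper_width: 0.5
```

Emit:
jog_arm(steps="0 0 -0.4 0 0 0 0; 0 0 -0.4 0 0 0 0; 0 0 -0.2 0 0 0 0; 0 0 -0.15 0 0 0 0; 0 0 -0.15 0 0 0 0")

```text
time_s: 11.6
tcp_pos: [583.9, -80.3, 44.2]
ee_rot: [0.97, 1.343, -0.97]
ft_force: [-0.3, 0.3, -0.7]
gripper_width: 0.5
```

```bash
python3 - <<'E'
from h import *
delta(O-EY*65+[0,0,44])
p,d=r.capture("top")
cv2.imwrite(f"pics/top7.png",cv2.resize(p[150:250,190:320,::-1],None,fx=6,fy=6,interpolation=cv2.INTER_CUBIC))
measure("top",p)
E
```

```text
t 11.6 pos [583.9 -80.3  44.2] nest [  1.2 -72.8  44.2] F [-0.3   0.32 -0.72] w 0.47824137931237226
shift in current tool (cm) [ 0.02 -0.12 -0.78] in goal tool [ 0.02 -0.12 -0.78] rot [-0.     0.001 -0.001]
top {'mark': np.float64(0.22), 'mk': array([0.21, 0.24]), 'bluecentroid': np.float64(41.02), 'whiteedge': np.float64(-50.5), 'ln': array([-5.5 , -5.73, -5.46]), 'line': np.float64(-5.56), 'off': np.float64(-5.79)}
```

View pics/top7.png

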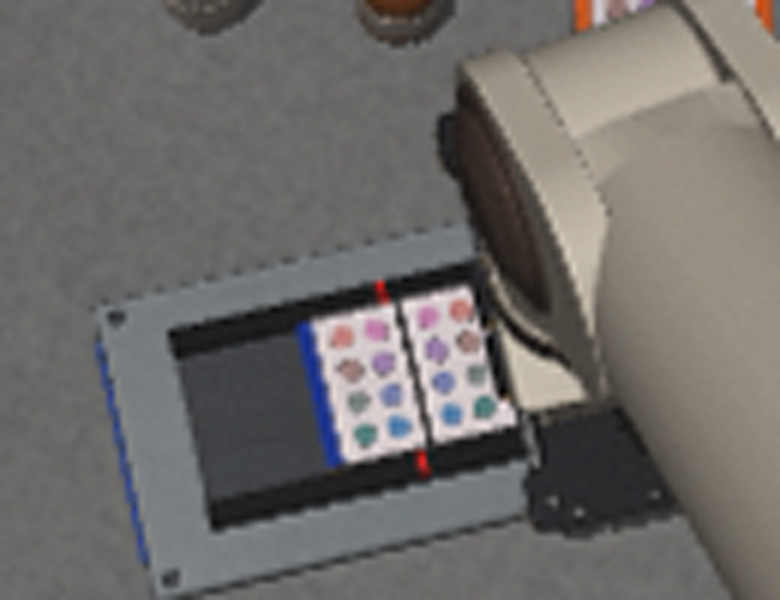

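Emit:
jog_arm(steps="0 0 -0.15 0 0 0 0; 0 0 -0.15 0 0 0 0; 0 0 -0.15 0 0 0 0; 0 0 -0.15 0 0 0 0; 0 0 -0.15 0 0 0 0")

```text
time_s: 12.15
tcp_pos: [581.3, -73.2, 43.7]
ee_rot: [0.97, 1.344, -0.97]
ft_force: [1.0, -1.8, 0.3]
gripper_width: 0.5
```

Emit:
jog_arm(steps="0 0 -0.15 0 0 0 0; 0 0 -0.15 0 0 0 0; 0 0 -0.15 0 0 0 0; 0 0 -0.15 0 0 0 0; 0 0 -0.15 0 0 0 0")

```text
time_s: 12.65
tcp_pos: [579.0, -66.6, 43.7]
ee_rot: [0.97, 1.343, -0.971]
ft_force: [1.0, -2.2, -0.3]
gripper_width: 0.4
```

```bash
python3 - <<'E'
from h import *
delta(O-EY*65+[0,0,44])
p,d=r.capture("top")
cv2.imwrite(f"pics/top8.png",cv2.resize(p[150:250,190:320,::-1],None,fx=6,fy=6,interpolation=cv2.INTER_CUBIC))
measure("top",p)
E
```

```text
t 12.65 pos [579.  -66.6  43.7] nest [  0.9 -58.2  43.7] F [ 0.96 -2.18 -0.31] w 0.43926586948802415
shift in current tool (cm) [-0.03 -0.09  0.68] in goal tool [-0.03 -0.09  0.68] rot [-0.001  0.001  0.   ]
top {'mark': np.float64(8.16), 'mk': array([8.17, 8.16]), 'bluecentroid': np.float64(49.42), 'whiteedge': np.float64(-50.0), 'ln': array([2.89, 2.86, 2.87]), 'line': np.float64(2.87), 'off': np.float64(-5.29)}
```

View pics/top8.png

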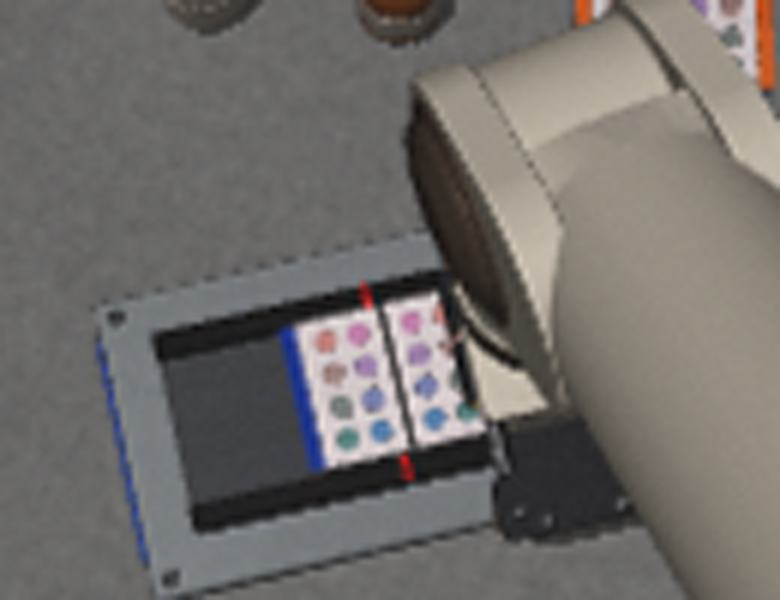

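Emit:
jog_arm(steps="0 0 -0.1 0 0 0 0; 0 0 -0.1 0 0 0 0; 0 0 -0.1 0 0 0 0; 0 0 -0.1 0 0 0 0; 0 0 -0.1 0 0 0 0")

```text
time_s: 13.2
tcp_pos: [577.3, -61.2, 43.7]
ee_rot: [0.97, 1.344, -0.97]
ft_force: [1.7, -3.3, -0.4]
gripper_width: 0.4
```

```bash
python3 - <<'E'
from h import *
delta(O-EY*65+[0,0,44])
p,d=r.capture("top")
measure("top",p)
E
```

```text
t 13.2 pos [577.3 -61.2  43.7] nest [  1.  -52.6  43.7] F [ 1.65 -3.29 -0.39] w 0.3968615766937534
shift in current tool (cm) [-0.03 -0.1   1.24] in goal tool [-0.03 -0.1   1.24] rot [-0. -0.  0.]
top {'mark': np.float64(8.18), 'mk': array([8.22, 8.13]), 'bluecentroid': np.float64(55.09), 'whiteedge': np.float64(-38.75), 'ln': array([8.5 , 8.52, 8.56]), 'line': np.float64(8.52), 'off': np.float64(0.35)}
```

Emit:
jog_arm(steps="0 0 0.15 0 0 0 0; 0 0 0.15 0 0 0 0; 0 0 0.2 0 0 0 0; 0 0 0.2 0 0 0 0; 0 0 0.2 0 0 0 0")

```text
time_s: 13.75
tcp_pos: [580.2, -69.3, 43.8]
ee_rot: [0.971, 1.344, -0.969]
ft_force: [-1.0, -1.3, 0.4]
gripper_width: 0.4
```

Emit:
jog_arm(steps="0 0 0.3 0 0 0 0; 0 0 0.4 0 0 0 0; 0 0 0.5 0 0 0 0; 0 0 0.5 0 0 0 0; 0 0 0 0 0 0 0")

```text
time_s: 14.25
tcp_pos: [585.8, -87.3, 43.7]
ee_rot: [0.971, 1.343, -0.972]
ft_force: [-0.2, -0.1, 0.4]
gripper_width: 0.7
```

```bash
python3 - <<'E'
from h import *
delta(O-EY*85+[0,0,44])
for n in("top","side"):
    p,d=r.capture(n)
    cv2.imwrite(f"pics/{n}9.png",cv2.resize(p[150:250,190:320,::-1],None,fx=6,fy=6,interpolation=cv2.INTER_CUBIC))
    measure(n,p)
E
```

```text
t 14.25 pos [585.8 -87.3  43.7] nest [  0.8 -80.1  43.7] F [-0.24 -0.1   0.41] w 0.708122674463417
shift in current tool (cm) [-0.03 -0.08  0.49] in goal tool [-0.03 -0.08  0.49] rot [-0.002  0.001  0.   ]
top {'mark': np.float64(0.23), 'mk': array([0.18, 0.27]), 'bluecentroid': np.float64(47.81), 'whiteedge': np.float64(-48.75), 'ln': array([1.13, 1.25, 1.4 ]), 'line': np.float64(1.26), 'off': np.float64(1.03)}
side {'mark': np.float64(-3.64), 'mk': array([ 15.26, -22.55]), 'bluecentroid': np.float64(108.85), 'whiteedge': np.float64(4.25), 'ln': array([55.34, 54.78, 63.31]), 'line': np.float64(57.81), 'off': np.float64(61.46)}
```

View pics/top9.png

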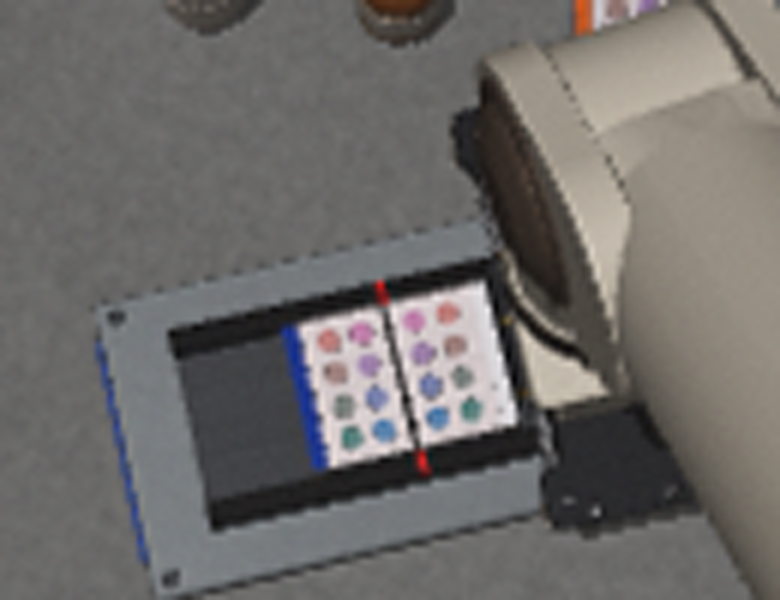

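Off is +1.0 mm by the top view. There is plenty of time, so I'll repeat the sequence (blue end past by about 5 mm, then white trim) to land closer.

Emit:
jog_arm(steps="-2.5 0 0 0 0 0 0; -3 0 0 0 0 0 0; -2 0 -2 0 0 0 0; 0 0 -3.5 0 0 0 0; 0 0 -3.5 0 0 0 0")

```text
time_s: 14.85
tcp_pos: [557.5, 0.1, 119.7]
ee_rot: [0.972, 1.341, -0.97]
ft_force: [0.2, 0.6, 0.5]
gripper_width: 0.2
```

Emit:
jog_arm(steps="0 0 -3.5 0 0 0 0; 0 0 -2.2 0 0 0 0; 0 0 -1 0 0 0 0; 0 0 0 0 0 0 0")

```text
time_s: 15.25
tcp_pos: [535.7, 64.5, 119.0]
ee_rot: [0.968, 1.345, -0.968]
ft_force: [0.0, -0.3, -0.1]
gripper_width: 0.6
```

```bash
python3 - <<'E'
from h import *
delta(O+EY*78+[0,0,44])
p,d=r.capture("side")
measure("side",p)
E
```

```text
t 15.25 pos [535.7  64.5 119. ] nest [  1.1  79.8 119. ] F [ 0.05 -0.3  -0.06] w 0.6223295556823202
shift in current tool (cm) [ 7.5  -0.12  0.18] in goal tool [ 7.5  -0.11  0.18] rot [ 0.003 -0.    -0.   ]
side {'mark': np.float64(1.5), 'mk': array([1.62, 1.38]), 'bluecentroid': np.float64(49.78), 'whiteedge': np.float64(-48.5), 'ln': array([2.89, 2.97, 2.54]), 'line': np.float64(2.8), 'off': np.float64(1.3)}
```

Emit:
jog_arm(steps="2.5 -0.1 0 0 0 0 0; 2.5 0 0 0 0 0 0; 1.4 0 0 0 0 0 0; 0.8 0 0 0 0 0 0; 0.3 0 0 0 0 0 0")

```text
time_s: 15.8
tcp_pos: [535.2, 62.0, 43.1]
ee_rot: [0.971, 1.344, -0.972]
ft_force: [0.7, -0.1, 0.8]
gripper_width: 0.4
```

Emit:
jog_arm(steps="0 0 0.3 0 0 0 0; 0 0 0.3 0 0 0 0; 0 0 0.2 0 0 0 0; 0 0 0.15 0 0 0 0; 0 0 0.15 0 0 0 0")

```text
time_s: 16.3
tcp_pos: [539.0, 52.0, 44.1]
ee_rot: [0.971, 1.343, -0.97]
ft_force: [0.3, -0.2, -0.3]
gripper_width: 0.5
```

Emit:
jog_arm(steps="0 0 0.15 0 0 0 0; 0 0 0.15 0 0 0 0; 0 0 0.15 0 0 0 0; 0 0 0.15 0 0 0 0; 0 0 0.15 0 0 0 0")

```text
time_s: 16.8
tcp_pos: [540.9, 45.3, 43.7]
ee_rot: [0.97, 1.344, -0.97]
ft_force: [-0.6, 0.2, -0.5]
gripper_width: 0.3
```

```bash
python3 - <<'E'
from h import *
delta(O+EY*46.8+[0,0,44])
p,d=r.capture("side"); measure("side",p)
E
```

```text
t 16.8 pos [540.9  45.3  43.7] nest [ 0.  60.  43.7] F [-0.61  0.17 -0.51] w 0.3431562196409431
shift in current tool (cm) [-0.03 -0.    1.32] in goal tool [-0.03 -0.    1.32] rot [-0. -0. -0.]
side {'mark': np.float64(-0.82), 'mk': array([-0.86, -0.77]), 'bluecentroid': np.float64(47.09), 'whiteedge': np.float64(-58.25), 'ln': array([0.86, 1.22, 1.12]), 'line': np.float64(1.07), 'off': np.float64(1.88)}
```

Emit:
jog_arm(steps="0 0 0.15 0 0 0 0; 0 0 0.15 0 0 0 0; 0 0 0.15 0 0 0 0; 0 0 0.15 0 0 0 0; 0 0 0.15 0 0 0 0")

```text
time_s: 17.35
tcp_pos: [543.2, 38.5, 43.7]
ee_rot: [0.97, 1.344, -0.97]
ft_force: [-1.8, 2.5, 0.1]
gripper_width: 0.7
```

Emit:
jog_arm(steps="0 0 0.15 0 0 0 0; 0 0 0.15 0 0 0 0; 0 0 0.15 0 0 0 0; 0 0 0.1 0 0 0 0; 0 0 0 0 0 0 0")

```text
time_s: 17.85
tcp_pos: [545.2, 32.6, 43.7]
ee_rot: [0.971, 1.344, -0.971]
ft_force: [-0.1, 3.5, 0.5]
gripper_width: 0.3
```

```bash
python3 - <<'E'
from h import *
delta(O+EY*46.8+[0,0,44])
p,d=r.capture("side"); measure("side",p)
E
```

```text
t 17.85 pos [545.2  32.6  43.7] nest [ 0.  46.6 43.7] F [-0.13  3.54  0.53] w 0.33811935893258904
shift in current tool (cm) [-0.03 -0.   -0.02] in goal tool [-0.03 -0.   -0.02] rot [-0.001  0.    -0.   ]
side {'mark': np.float64(-7.05), 'mk': array([-7.21, -6.89]), 'bluecentroid': np.float64(33.55), 'whiteedge': np.float64(-71.75), 'ln': array([-12.55, -12.74, -12.66]), 'line': np.float64(-12.65), 'off': np.float64(-5.6)}
```

Release and move over to the white side.

Emit:
jog_arm(steps="0 0 -0.15 0 0 0 0; 0 0 -0.2 0 0 0 0; 0 0 -0.2 0 0 0 0; 0 0 -0.2 0 0 0 0; 0 0 -0.2 0 0 0 0")

```text
time_s: 18.4
tcp_pos: [542.2, 41.4, 43.8]
ee_rot: [0.97, 1.343, -0.971]
ft_force: [-0.5, 0.8, -0.2]
gripper_width: 0.1
```

Emit:
jog_arm(steps="0 0 -0.4 0 0 0 0; 0 0 -0.6 0 0 0 0; 0 0 -0.5 0 0 0 0; -1.5 0 0 0 0 0 0; -3 0 0 0 0 0 0")

```text
time_s: 18.9
tcp_pos: [535.5, 56.2, 88.2]
ee_rot: [0.968, 1.348, -0.972]
ft_force: [1.4, -0.4, 0.4]
gripper_width: 0.6
```

Emit:
jog_arm(steps="-3 0 0 0 0 0 0; 0 0 2.5 0 0 0 0; 0 0 3.5 0 0 0 0; 0 0 3.5 0 0 0 0; 0 0 3.2 0 0 0 0")

```text
time_s: 19.4
tcp_pos: [578.0, -66.3, 120.1]
ee_rot: [0.97, 1.342, -0.97]
ft_force: [-0.1, -0.0, 0.3]
gripper_width: 0.8
```

Emit:
jog_arm(steps="0 0 2 0 0 0 0; 0 0 0.8 0 0 0 0; 0 0 0 0 0 0 0")

```text
time_s: 19.7
tcp_pos: [586.4, -92.0, 119.3]
ee_rot: [0.972, 1.342, -0.972]
ft_force: [-0.6, 1.4, -0.4]
gripper_width: -0.1
```

```bash
python3 - <<'E'
from h import *
delta(O-EY*82+[0,0,44])
p,d=r.capture("top"); measure("top",p)
cv2.imwrite(f"pics/top10.png",cv2.resize(p[150:250,190:320,::-1],None,fx=6,fy=6,interpolation=cv2.INTER_CUBIC))
E
```

```text
t 19.7 pos [586.4 -92.  119.3] nest [-1.000e-01 -8.470e+01  1.193e+02] F [-0.57  1.43 -0.36] w -0.06470856981263155
shift in current tool (cm) [ 7.53  0.   -0.27] in goal tool [ 7.53  0.01 -0.27] rot [-0.002  0.    -0.001]
top {'mark': np.float64(0.22), 'mk': array([0.2 , 0.24]), 'bluecentroid': np.float64(41.24), 'whiteedge': np.float64(-55.25), 'ln': array([-5.36, -5.26, -5.26]), 'line': np.float64(-5.29), 'off': np.float64(-5.51)}
```

View pics/top10.png

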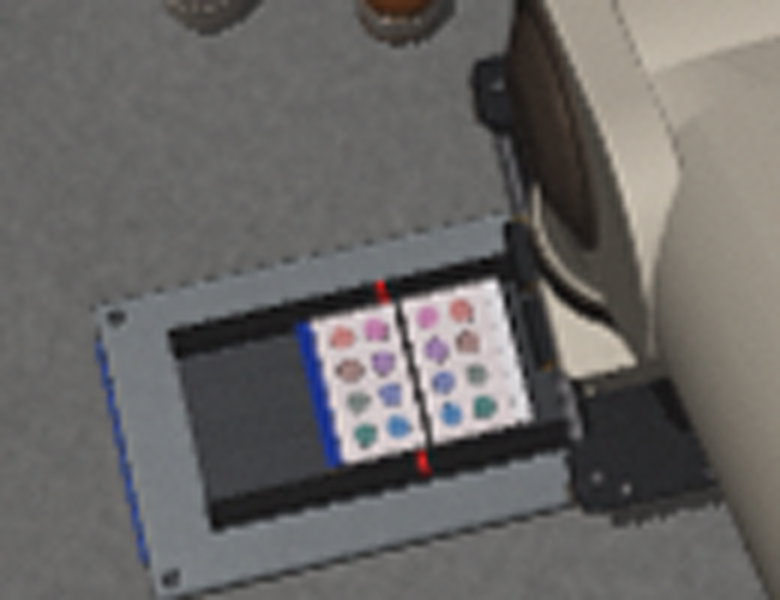

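Emit:
jog_arm(steps="2.5 0 0 0 0 0 0; 2.5 0 0 0 0 0 0; 1.4 0 0 0 0 0 0; 0.8 0 0 0 0 0 0; 0.3 0 0 0 0 0 0")

```text
time_s: 20.25
tcp_pos: [585.8, -89.9, 43.4]
ee_rot: [0.969, 1.345, -0.969]
ft_force: [0.7, 0.0, 0.1]
gripper_width: 0.6
```

Emit:
jog_arm(steps="0 0 -0.4 0 0 0 0; 0 0 -0.3 0 0 0 0; 0 0 -0.2 0 0 0 0; 0 0 -0.15 0 0 0 0; 0 0 -0.15 0 0 0 0")

```text
time_s: 20.75
tcp_pos: [582.6, -79.7, 44.1]
ee_rot: [0.97, 1.343, -0.97]
ft_force: [-0.0, -0.0, -0.1]
gripper_width: 0.5
```

Emit:
jog_arm(steps="0 0 -0.15 0 0 0 0; 0 0 -0.15 0 0 0 0; 0 0 -0.15 0 0 0 0; 0 0 -0.15 0 0 0 0; 0 0 -0.15 0 0 0 0")

```text
time_s: 21.25
tcp_pos: [580.1, -72.7, 43.8]
ee_rot: [0.97, 1.343, -0.97]
ft_force: [-1.4, -0.7, 0.6]
gripper_width: 0.7
```

```bash
python3 - <<'E'
from h import *
delta(O-EY*53.4+[0,0,44])
p,d=r.capture("top"); measure("top",p)
E
```

```text
t 21.25 pos [580.1 -72.7  43.8] nest [ -0.  -64.3  43.8] F [-1.39 -0.68  0.63] w 0.7030030956675171
shift in current tool (cm) [-0.03  0.   -1.09] in goal tool [-0.02  0.   -1.09] rot [-0.  0. -0.]
top {'mark': np.float64(2.2), 'mk': array([2.25, 2.14]), 'bluecentroid': np.float64(43.32), 'whiteedge': np.float64(-49.0), 'ln': array([-3.21, -3.1 , -3.14]), 'line': np.float64(-3.15), 'off': np.float64(-5.35)}
```

Emit:
jog_arm(steps="0 0 -0.15 0 0 0 0; 0 0 -0.15 0 0 0 0; 0 0 -0.15 0 0 0 0; 0 0 -0.15 0 0 0 0; 0 0 -0.15 0 0 0 0")

```text
time_s: 21.8
tcp_pos: [577.7, -65.9, 43.7]
ee_rot: [0.97, 1.343, -0.971]
ft_force: [1.3, -3.1, 0.1]
gripper_width: 0.5
```

Emit:
jog_arm(steps="0 0 -0.1 0 0 0 0; 0 0 -0.1 0 0 0 0; 0 0 0 0 0 0 0; 0 0 0 0 0 0 0")

```text
time_s: 22.2
tcp_pos: [577.0, -63.6, 43.7]
ee_rot: [0.97, 1.344, -0.97]
ft_force: [-0.2, -2.4, -0.5]
gripper_width: 0.4
```

```bash
python3 - <<'E'
from h import *
delta(O-EY*53.4+[0,0,44])
p,d=r.capture("top"); measure("top",p)
E
```

```text
t 22.2 pos [577.  -63.6  43.7] nest [ -0.1 -54.7  43.7] F [-0.22 -2.42 -0.53] w 0.4363041104225333
shift in current tool (cm) [-0.03  0.01 -0.13] in goal tool [-0.03  0.01 -0.13] rot [-0.  0.  0.]
top {'mark': np.float64(8.28), 'mk': array([8.39, 8.17]), 'bluecentroid': np.float64(53.06), 'whiteedge': np.float64(-36.75), 'ln': array([6.59, 6.42, 6.55]), 'line': np.float64(6.52), 'off': np.float64(-1.76)}
```

Emit:
jog_arm(steps="0 0 -0.08 0 0 0 0; 0 0 -0.08 0 0 0 0; 0 0 0 0 0 0 0; 0 0 0 0 0 0 0")

```text
time_s: 22.65
tcp_pos: [576.5, -61.9, 43.8]
ee_rot: [0.97, 1.344, -0.97]
ft_force: [0.3, -2.6, -0.4]
gripper_width: 0.8
```

```bash
python3 - <<'E'
from h import *
delta(O-EY*53.4+[0,0,44])
p,d=r.capture("top"); measure("top",p)
E
```

```text
t 22.65 pos [576.5 -61.9  43.8] nest [  0.  -53.   43.8] F [ 0.3  -2.63 -0.4 ] w 0.7757228690521579
shift in current tool (cm) [-0.02 -0.    0.04] in goal tool [-0.02 -0.    0.04] rot [-0. -0. -0.]
top {'mark': np.float64(8.43), 'mk': array([8.61, 8.26]), 'bluecentroid': np.float64(54.85), 'whiteedge': np.float64(-35.0), 'ln': array([8.33, 8.17, 8.25]), 'line': np.float64(8.25), 'off': np.float64(-0.18)}
```

Offset is −0.2 mm under load. Release slowly and look.

Emit:
jog_arm(steps="0 0 0.15 0 0 0 0; 0 0 0.15 0 0 0 0; 0 0 0.2 0 0 0 0; 0 0 0.2 0 0 0 0; 0 0 0.2 0 0 0 0")

```text
time_s: 23.2
tcp_pos: [579.3, -70.0, 43.7]
ee_rot: [0.971, 1.344, -0.97]
ft_force: [-0.5, -0.2, -0.1]
gripper_width: 0.4
```

Emit:
jog_arm(steps="0 0 0.3 0 0 0 0; 0 0 0.5 0 0 0 0; 0 0 0.6 0 0 0 0; 0 0 0.4 0 0 0 0; -1 0 0 0 0 0 0")

```text
time_s: 23.7
tcp_pos: [584.1, -88.8, 52.8]
ee_rot: [0.971, 1.345, -0.973]
ft_force: [0.6, 0.8, -0.6]
gripper_width: 0.6
```

```bash
python3 - <<'E'
from h import *
delta(np.array([479.4,-325.7,110]))
p,d=r.capture("top"); measure("top",p)
print(np.round(r.observe()['joints'],2))
plan(np.array([479.4,-325.7,120]),10)
E
```

```text
t 23.7 pos [584.1 -88.8  52.8] nest [ -1.2 -80.9  52.8] F [ 0.56  0.76 -0.59] w 0.5834800845594641
shift in current tool (cm) [ -5.69 -17.38  19.21] in goal tool [ -5.72 -17.4   19.18] rot [-0.002 -0.001  0.002]
top {'mark': np.float64(0.22), 'mk': array([0.21, 0.23]), 'bluecentroid': np.float64(46.58), 'whiteedge': np.float64(-50.0), 'ln': array([ 0.  , -0.01,  0.09]), 'line': np.float64(0.03), 'off': np.float64(-0.19)}
[ 0.69  0.74 -0.8   1.81  0.67  0.89 -0.11]
-0.65 -1.75 1.92 -0.000 0.000 -0.000 0; -0.65 -1.75 1.92 -0.000 0.000 -0.000 0; -0.65 -1.75 1.92 -0.000 0.000 -0.000 0; -0.65 -1.75 1.92 -0.000 0.000 -0.000 0; -0.65 -1.75 1.92 -0.000 0.000 -0.000 0
-0.65 -1.76 1.92 -0.000 0.000 -0.000 0; -0.65 -1.76 1.92 -0.000 0.000 -0.000 0; -0.65 -1.76 1.92 -0.000 0.000 -0.000 0; -0.65 -1.76 1.92 -0.000 0.000 -0.000 0; -0.65 -1.76 1.92 -0.000 0.000 -0.000 0
```

Emit:
jog_arm(steps="-3 0 0 0 0 0 0; -3.5 0 0 0 0 0 0; -0.2 -2.2 2.4 0 0 0 0; 0 -2.9 3.2 0 0 0 0; 0 -2.9 3.2 0 0 0 0")

```text
time_s: 24.25
tcp_pos: [537.0, -196.6, 122.0]
ee_rot: [0.968, 1.343, -0.968]
ft_force: [0.3, -0.8, -0.4]
gripper_width: 0.1
```

Emit:
jog_arm(steps="0 -2.9 3.2 0 0 0 0; 0 -2.9 3.2 0 0 0 0; 0 -2.3 2.6 0 0 0 0; 0 -1.3 1.4 0 0 0 0; 0 0 0 0 0 0 0")

```text
time_s: 24.75
tcp_pos: [478.4, -328.6, 120.9]
ee_rot: [0.973, 1.341, -0.976]
ft_force: [0.6, 0.1, 0.1]
gripper_width: 0.5
```

```bash
python3 - <<'E'
from h import *
delta(np.array([479.4,-325.7,52]))
for n in("side","top"):
    p,d=r.capture(n); measure(n,p)
    cv2.imwrite(f"pics/{n}11.png",cv2.resize(p[150:300,190:390,::-1],None,fx=4,fy=4,interpolation=cv2.INTER_CUBIC))
E
```

```text
t 24.75 pos [ 478.4 -328.6  120.9] nest [-177.1 -275.2  120.9] F [0.62 0.07 0.08] w 0.4806644855480979
shift in current tool (cm) [ 6.89  0.2  -0.25] in goal tool [ 6.89  0.19 -0.24] rot [-0.006  0.001  0.001]
side {'mark': np.float64(1.96), 'mk': array([1.88, 2.04]), 'bluecentroid': np.float64(49.45), 'whiteedge': np.float64(-50.5), 'ln': array([1.36, 2.82, 1.53]), 'line': np.float64(1.9), 'off': np.float64(-0.06)}
top {'mark': np.float64(0.2), 'mk': array([0.18, 0.21]), 'bluecentroid': np.float64(46.61), 'whiteedge': np.float64(-50.0), 'ln': array([ 0.01, -0.01,  0.09]), 'line': np.float64(0.03), 'off': np.float64(-0.17)}
```

View pics/side11.png

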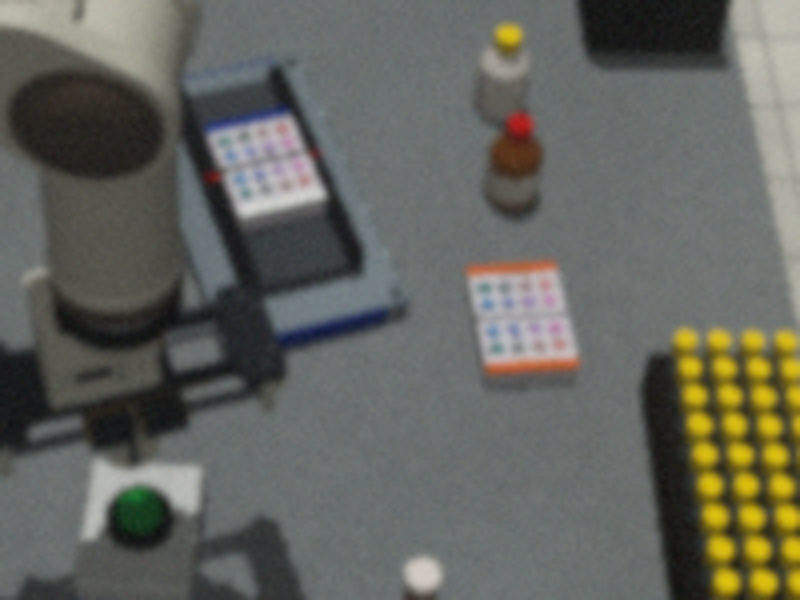

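Emit:
jog_arm(steps="2.5 0.2 -0.2 0 0 0 0; 2 0 0 0 0 0 0; 1.2 0 0 0 0 0 0; 0.5 0 0 0 0 0 0; 0 0 0 0 0 0 0")

```text
time_s: 25.35
tcp_pos: [481.9, -320.9, 58.5]
ee_rot: [0.97, 1.345, -0.969]
ft_force: [0.3, -0.5, 0.5]
gripper_width: 0.3
```

Emit:
jog_arm(steps="0.2 0 0 0 0 0 0; 0.2 0 0 0 0 0 0; 0.2 0 0 0 0 0 0; 0.2 0 0 0 0 0 0; 0.1 0 0 0 0 0 0")

```text
time_s: 25.85
tcp_pos: [481.8, -322.4, 50.0]
ee_rot: [0.97, 1.343, -0.97]
ft_force: [-0.1, -1.2, 2.3]
gripper_width: 0.5
```

Emit:
jog_arm(steps="0.15 0 0 0 0 0 0; 0.15 0 0 0 0 0 0; 0.1 0 0 0 0 0 0; 0 0 0 0 0 0 0")

```text
time_s: 26.25
tcp_pos: [481.8, -322.4, 46.3]
ee_rot: [0.97, 1.343, -0.971]
ft_force: [-0.9, 0.7, 6.8]
gripper_width: 0.5
```

Emit:
jog_arm(steps="0.07 0 0 0 0 0 0; 0 0 0 0 0 0 0; 0 0 0 0 0 0 0")

```text
time_s: 26.55
tcp_pos: [481.8, -322.5, 46.2]
ee_rot: [0.969, 1.343, -0.971]
ft_force: [-2.8, -0.0, 12.2]
gripper_width: 0.7
```

Emit:
jog_arm(steps="-0.3 0 0 0 0 0 0; -0.4 0 0 0 0 0 0; -0.6 0 0 0 0 0 0; -2 0 0 0 0 0 0; -3 0 0 0 0 0 0")

```text
time_s: 27.05
tcp_pos: [479.7, -320.9, 106.8]
ee_rot: [0.971, 1.349, -0.97]
ft_force: [-0.0, -0.1, -0.0]
gripper_width: 0.5
```

Emit:
jog_arm(steps="-3 0 1 0 0 0 0; -3 0 3 0 0 0 0; 0 0 4 0 0 0 0; 0 0 3 0 0 0 0; 0 0 0 0 0 0 0")

```text
time_s: 27.55
tcp_pos: [515.3, -431.6, 167.4]
ee_rot: [0.974, 1.341, -0.976]
ft_force: [-0.2, -0.8, 0.5]
gripper_width: 0.3
```

```bash
python3 - <<'E'
from h import *
delta(np.array([479.4,-325.7,52]))
for n in("side","top"):
    p,d=r.capture(n); measure(n,p)
    cv2.imwrite(f"pics/{n}12.png",cv2.resize(p[::1,:,::-1],(800,600),interpolation=cv2.INTER_CUBIC))
E
```

```text
t 27.55 pos [ 515.3 -431.6  167.4] nest [-174.5 -384.6  167.4] F [-0.18 -0.8   0.47] w 0.290904305733212
shift in current tool (cm) [ 11.52  -0.14 -11.2 ] in goal tool [ 11.54  -0.07 -11.18] rot [-0.006  0.001  0.   ]Traceback (most recent call last):
  File "<stdin>", line 4, in <module>
  File "h.py", line 36, in measure
    c=out['bluecentroid']-47.5; w=abs(vs-c+50)<8; bw=q.mean(1)[w]; out['whiteedge']=vs[w][np.abs(np.gradient(bw)).argmax()]
                                                                                                 ~~~~~~~~~~~^^^^
    raise ValueError(
        "Shape of array too small to calculate a numerical gradient, "
        "at least (edge_order + 1) elements are required.")
ValueError: Shape of array too small to calculate a numerical gradient, at least (edge_order + 1) elements are required.
```

Side view is occluded by the arm; use the top view.

```bash
python3 - <<'E'
from h import *
for n in("top","side"):
    p,d=r.capture(n)
    cv2.imwrite(f"pics/{n}12.png",cv2.resize(p[:,:,::-1],(800,600),interpolation=cv2.INTER_CUBIC))
    if n=="top":
        measure(n,p); P=cloud(n,d)
        hsv=cv2.cvtColor(p,cv2.COLOR_RGB2HSV); m=((hsv[...,0]>45)&(hsv[...,0]<85)&(hsv[...,1]>150)&(np.hypot(P[...,0]-480,P[...,1]+325)<30))
        print("button z",m.sum(),np.median(P[m],0) if m.any() else None)
E
```

```text
top {'mark': np.float64(0.23), 'mk': array([0.23, 0.24]), 'bluecentroid': np.float64(46.6), 'whiteedge': np.float64(-50.0), 'ln': array([ 0.01, -0.  ,  0.08]), 'line': np.float64(0.03), 'off': np.float64(-0.2)}
button z 89 [ 479.49773971 -324.21539244   51.48021736]
```

View pics/top12.png

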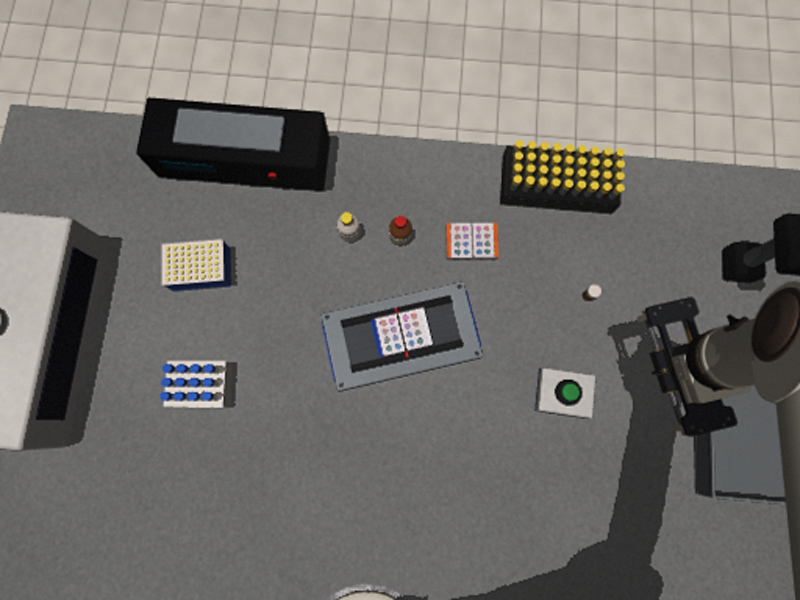

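The top view shows the black line between the red marks at about (403,332) and the green button back up at (569,392). The other objects are where they were, and the arm is clear of everything.

```bash
python3 -c "
from rig import r
print(r.close_job())"
```

```text
the job is handed in; nothing more can be done
None
```

The plate's black line now sits on the red mark, the start button has been pressed and released, and the job was handed in at about 28 s.

- **Plate:** I tapped the blue end until the line rested about 5.8 mm past the mark. The first white-end trim left it 1.0 mm off on the blue side. I repeated the sequence in the same order: the blue end to about 5.5 mm past at rest, then the white end back. The push force read about 4 N at most, and the platen moved about 9 mm at most.
- **Button:** it went fully down, with the force rising to 12 N at the stop, and came back up to its starting height in the depth image (51.5 mm).
- **Last checks:** the top camera put the line 0.2 mm from the mark. The side camera gave 0.1 mm just before the press. After the press the arm blocked the side view and that measurement failed, so the final check is from the top camera only.
- **Other things:** they look undisturbed in the last top picture, and the arm was clear of everything.

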